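# Slide the sample tile along the rail into the reader's corner and start the reading

### The arm

A 7-joint arm with a two-finger parallel gripper is mounted at the origin on the work surface. World frame = base frame: x ahead of the robot, y to its left, z up, the work surface at z = 0. Lengths are in m, angles in rad, forces in N, time in s.
With the tool pointing down it reaches from about 0.425 to 0.875 m from the base axis. Payload 4.7 kg.
Tool frame: the origin (TCP) lies between the finger pads; the fingertips stand 14 mm ahead of it and the grasp point (between the pads) lies 5 mm behind it; z points along the fingers, y is the direction in which the jaws open and shut (so a half turn about z gives the same grasp; the last joint's range is limited). The gripper opens to 85 mm and grips with 20 to 120 N. Pads are 22 mm wide; open, the fingers measure 114 mm over their backs; the gripper's body (76 mm by 85 mm) begins 54 mm behind the grasp point. The pads swing forward as they close: fully open they stand 13 mm farther back than shut.
Start: joints at [-1.191, 0.321, -0.07, 1.45, 0.023, 1.371, -0.057], TCP at [0.233, 0.607, 0.245] pointing down, gripper open.
Joint ranges: [-2.86, 2.86], [-0.3, 2.09], [-1.38, 1.24], [0.06, 2.45], [-1.56, 4.7], [0.09, 2.05], [-2.69, 2.69]. Speed limits (rad/s): [2.57, 2.57, 3.14, 3.14, 3.14, 3.14, 3.14].

### API

Orientations are given as [roll, pitch, yaw] about the fixed x, y, z axes, in that order (R = Rz(yaw) Ry(pitch) Rx(roll)).
In Python, from cell import arm gives the robot as it stands. The module is installed in compiled form; this text tells all that it offers.
- The arm moves only by the tool send_rows, never from a script. Its argument "motion" is a list of rows, each an object with "dp": the shift along the tool's x, y, z in m, a list of three; "twist": the turn, a rotation vector about the tool's x, y, z in degrees, a list of three. In form: [{"dp": [dx, dy, dz], "twist": [wx, wy, wz]}, ...]. A call has 1 to 5 rows; each row shifts and turns the commanded pose from where the row before left it, along the tool's axes as they then stand; what a row does not reach is not made up. A row lasts 1/10 s, in which the tool goes at most 50 mm and 8.59 degrees, less where a joint would pass 70% of its speed; a pose out of reach is approached as far as the arm can. A call with a gripper value outside its range is refused whole. "fingers" is the closure, from 0 (fully open) to 1 (shut), set as the call begins (left out, the last holds). The fingers move at their own pace and stop on an object; the grip force is fixed at half the most. Time passes only in rows, so rows that do not move let the fingers close. It gives the time, the measured TCP pose, the force and the opening at its end, in the units of the state.
- arm.get_state(): the state, without advancing time (a new reading comes with each control period).
- arm.read_camera(name): name is "scene" or "top" or "wrist"; returns a dict with "image" (480x640x3 uint8, red, green, blue), "z_map" (480x640 float32, m along the optical axis (not along the pixel's ray), 0 where there is no reading), "fx", "fy", "cx", "cy" (pixels), "camera_from_world" (4x4, takes a point from world to camera coordinates). Camera axes: x right, y up, looking along -z (the intrinsics and any distortion apply to the point x, -y, -z); pixel columns grow to the right and rows downward; lengths in m; the calibration is good to about 2 mm. A picture is of the moment at which its call begins.
- arm.close_job(): hands the job in, once; it reports no verdict.
The state is a dict: "clock": time; "joint_positions": joint angles; "dq": joint speeds; "joint_torque": joint torques, N m; "eef_pos": TCP position; "orientation": TCP orientation; "force": force on the tool from outside, world axes, zero at the start; "torque": the same for the moment, N m; "opening": opening from 0.0 (shut) to 1.0 (fully open).
Only numpy, scipy, OpenCV 4.12 (cv2) and the standard library are available. Lean on these libraries where they do the work, as an engineer would, in place of code of your own. Each camera call takes 0.05 s, during which the arm holds its last target.

### The job

With the fingertips only, push the square sample tile across the colour reader's stage until it lies flush against the rail, then drag it along, keeping it against the rail, until it sits fully home in the corner pocket. Then press the reader's round key all the way down, and only then, and let go of everything. Never pick the tile up, and leave the round disc and all the bottles and glassware where they stand.

Things in the scene. Friction and masses are not known exactly. Their poses are not given: they have to be found in the camera images.
- reader: Colour reader, fixed to the table: a flat grey stage 200 mm (its x) by 300 mm (its y), top 22 mm above the table. Origin at the centre of the stage's underside, at table height; z up. A rail along the far (+x) side, a stop at the +y end and a short front lip form a corner pocket open to -y. Behind the rail (x +100 to +145 mm) a white console, 34 mm above the table.
- rail (a point): Middle of the top edge of the aluminium rail's working face, at x +70, y 0 mm of the reader; the face looks to -x. The rail is 16 mm high above the stage, 10 mm thick, and runs along the reader's y from -140 to +145 mm.
- stop (a point): Top edge of the stop's working face, at x +48, y +135 mm of the reader; the face looks to -y. The stop is 16 mm high above the stage, 10 mm thick, and spans x +12 to +80 mm.
- lip (a point): Inner top corner at the -y end of the front lip, at x +20, y +105 mm of the reader. The lip is 8 mm high above the stage, 8 mm thick, and runs along y from +105 to +135 mm; from its inner face to the rail the pocket is 50 mm wide.
- pocket (a point): Point fixed to the reader, on the stage's top (22 mm above the table) at x +48, y +113 mm of the reader: the centre of the round black measuring window, where the centre of the tile's underside is when it touches both rail and stop.
- tile: The sample tile: square white ceramic, 44 x 44 mm, 15 mm thick, 70 g give or take a third, loose on the stage on the -y half, turned up to 0.35 rad to the rail. Origin at the centre of its underside, sides along its x and y. It slides easily.
- key (a joint): Travel of the reader's round key, 0 = up, 0.006 m = fully down; springs back up when let go; fully down takes about 4 N, and 5 mm of travel counts as pressed.
- key_top (a point): Centre of the top of the round white key, 28 mm across, in a round grey housing 44 mm across, 12 mm high above the stage; the key's top stands 44 mm above the table, at x -72, y +122 mm of the reader. It is pressed straight down.
- disc: Round white ceramic disc, 40 mm across, 10 mm thick, lying on the stage between tile and key; bystander, origin at the centre of its underside.
- dropper1: Small white dropper bottle with black cap, 25 mm wide, 55 mm tall, standing on the stage in front of the run; bystander, origin at the centre of its underside.
- dropper2: The same kind of dropper bottle, on the table beside the reader's -y end; bystander.
- corked1: clear glass bottle with a cork, 54 mm wide, 72 mm tall, origin at the centre of its underside; bystander standing on the table beside the reader's +y end.
- corked2: clear glass bottle with a cork, 54 mm wide, 72 mm tall, origin at the centre of its underside; bystander standing on the table to one side, nearer the robot than the reader.
- corked3: clear glass bottle with a cork, 54 mm wide, 72 mm tall, origin at the centre of its underside; bystander standing on the table to one side, nearer the robot than the reader.
- reagent: White reagent jar with blue cap, 66 mm wide, 110 mm tall, on the table to the left; bystander, origin at the centre of its underside.
- beaker: Glass beaker, 70 mm wide, 90 mm tall, on the table to the right; bystander, origin at the centre of its underside.
Mind the look-alikes: they are no part of the job. What is shaped like the tile but brown or purple is not meant.

How it is judged:
On the way, in this order (a step that is already met when the one before it is completed fails the run):
1. the tile lies flush against the rail, still short of the pocket (x of tile in the frame of reader above 0.045 m and z of tile in the frame of reader below 0.026 m and (angle between the x axis of tile and the x axis of reader, either way round below 0.07 rad or angle between the x axis of tile and the y axis of reader, either way round below 0.07 rad) and y of tile in the frame of reader below 0.06 m), for 0.1 s.
2. the tile is fully home in the corner pocket (x of tile in the frame of reader above 0.045 m and z of tile in the frame of reader below 0.026 m and (angle between the x axis of tile and the x axis of reader, either way round below 0.07 rad or angle between the x axis of tile and the y axis of reader, either way round below 0.07 rad) and y of tile in the frame of reader above 0.11 m), for 0.1 s.
3. the key is pressed down with the tile home (all of step 2 and value of joint key above 0.005 m), for 0.05 s.
At the end, for the whole second after the job is handed in: The tile lies flat on the stage in the corner pocket, at rest, within 3 mm of the rail and of the stop and square to the rail within 0.07 rad; the key was pressed at least 5 mm once the tile was home and is up again (all of step 2 and linear speed of tile below 0.01 m/s and value of joint key below 0.001 m); the robot touches nothing.
It fails at once if the tile is lifted off the stage (more than 5 mm) or tipped (more than 0.25 rad) (z of tile in the frame of reader above 0.027 m or angle between tile's own z axis and vertical above 0.25 rad).
It fails at once if the tile has left the rail (by more than 6 mm) on its way along the +y half of the stage (y of tile in the frame of reader above 0.015 m and x of tile in the frame of reader below 0.042 m).
It fails at once if the key is pressed before the tile is home (value of joint key above 0.003 m and not (x of tile in the frame of reader above 0.045 m and z of tile in the frame of reader below 0.026 m and (angle between the x axis of tile and the x axis of reader, either way round below 0.07 rad or angle between the x axis of tile and the y axis of reader, either way round below 0.07 rad) and y of tile in the frame of reader above 0.11 m)).
It fails at once if a bystander is moved by more than 12 mm (distance of any of disc, dropper1, dropper2, corked1, corked2, corked3, reagent, beaker from where it was at the start of the episode above 0.012 m).
It fails at once if a bottle or the beaker is tipped over (angle between any of disc, dropper1, dropper2, corked1, corked2, corked3, reagent, beaker's own z axis and vertical above 0.4 rad).
It also fails if it takes over 51 s, if anything falls off the work surface, if the arm or the gripper's body presses on something with over 40 N, if the wrist force passes 120 N, or if a joint passes its speed limit or range.

## Working session

There is one attempt and no reset: what is moved stays moved. The work goes in short steps, Python scripts to look and compute and a tool call to move; the robot and the scene stay as the last step left them, time stands still between calls to the robot, and variables do not carry over. Pictures are saved under pics/ and viewed, and the job is handed in when it is done.

Besides the shell and the picture viewer there is one more tool, called after ">>>" as name(argument=value, ...), one argument or row to a line, values as JSON. send_rows: Moves the arm, as the interface text tells. Its arguments: {"type":"object","properties":{"motion":{"type":"array"},"fingers":{"type":"number"}},"required":["motion"]}

```bash
mkdir -p pics; python3 - <<'E'
from cell import arm
import cv2, numpy as np, pickle
s=arm.get_state(); print({k:np.round(v,3) for k,v in s.items()})
for n in ["scene","top"]:
    c=arm.read_camera(n); pickle.dump(c,open(f"pics/{n}0.pkl","wb"))
    cv2.imwrite(f"pics/{n}0.png",c["image"][:,:,::-1]); print(n,c["fx"],c["fy"],c["cx"],c["cy"],c.keys()); print(np.round(c["camera_from_world"],3))
E
```

```text
{'clock': np.float64(0.0), 'joint_positions': array([-1.191,  0.322, -0.07 ,  1.452,  0.023,  1.371, -0.057]), 'dq': array([-0.001,  0.001, -0.001,  0.001, -0.001, -0.   , -0.001]), 'joint_torque': array([ 0.0000e+00, -4.9360e+01, -3.8200e-01, -3.1432e+01,  1.3000e-02,
        1.2000e-02,  0.0000e+00]), 'eef_pos': array([0.232, 0.607, 0.244]), 'orientation': array([-3.14 ,  0.   ,  2.776]), 'force': array([ 0.07 ,  0.34 , -0.065]), 'torque': array([-0.019,  0.034,  0.   ]), 'opening': np.float64(1.001)}
scene 482.29627723968105 482.29627723968105 317.7123466427526 235.83631632652725 dict_keys(['image', 'z_map', 'fx', 'fy', 'cx', 'cy', 'camera_from_world'])
[[ 0.555  0.832 -0.012 -0.302]
 [-0.592  0.405  0.697  0.26 ]
 [ 0.585 -0.38   0.717 -1.421]
 [ 0.     0.     0.     1.   ]]
top 459.07710187365416 459.07710187365416 309.01288792314966 248.1253966472886 dict_keys(['image', 'z_map', 'fx', 'fy', 'cx', 'cy', 'camera_from_world'])
[[-0.084 -0.996  0.     0.038]
 [ 0.969 -0.082  0.231 -0.537]
 [-0.231  0.02   0.973 -0.955]
 [ 0.     0.     0.     1.   ]]
```

View pics/scene0.png

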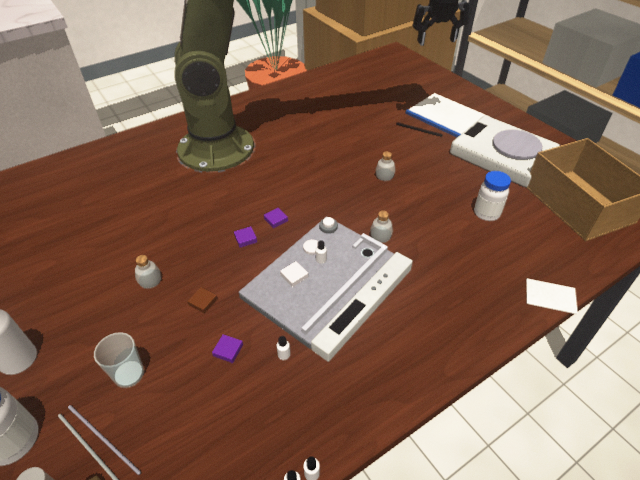

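View pics/top0.png

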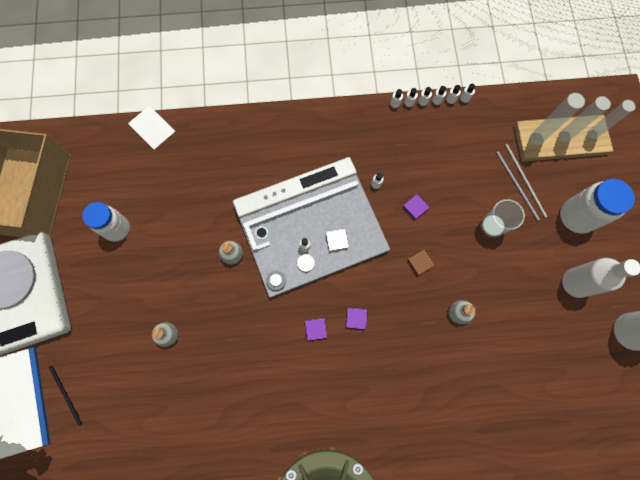

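Top view: the white square at (337,240) on the stage is the tile. The purple squares at (416,207), (357,319) and (316,330) and the brown one at (421,262) are look-alikes on the table. The disc is at (306,263), dropper1 at (304,245), the key at (276,282) and the window at (262,233). I'll confirm this in an enlarged crop.

```bash
cat > h.py <<'E'
import numpy as np, cv2, pickle
def proj(c,P):
    P=np.atleast_2d(P); q=P@c["camera_from_world"][:3,:3].T+c["camera_from_world"][:3,3]
    return np.c_[c["fx"]*q[:,0]/-q[:,2]+c["cx"], c["fy"]*-q[:,1]/-q[:,2]+c["cy"]]
def ray(c,uv,z):
    uv=np.atleast_2d(uv).astype(float); T=np.linalg.inv(c["camera_from_world"])
    d=np.c_[(uv[:,0]-c["cx"])/c["fx"],-(uv[:,1]-c["cy"])/c["fy"],-np.ones(len(uv))]@T[:3,:3].T
    o=T[:3,3]; return o+d*((z-o[2])/d[:,2])[:,None]
def crop(c,x0,y0,w,h,s,name):
    im=c["image"][y0:y0+h,x0:x0+w,::-1]; cv2.imwrite(name,cv2.resize(im,None,fx=s,fy=s,interpolation=cv2.INTER_CUBIC))
E
python3 - <<'E'
from h import *
c=pickle.load(open("pics/top0.pkl","rb")); crop(c,225,150,175,150,4.5,"pics/crop0.png")
E
```

```text
(no output)
```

View pics/crop0.png

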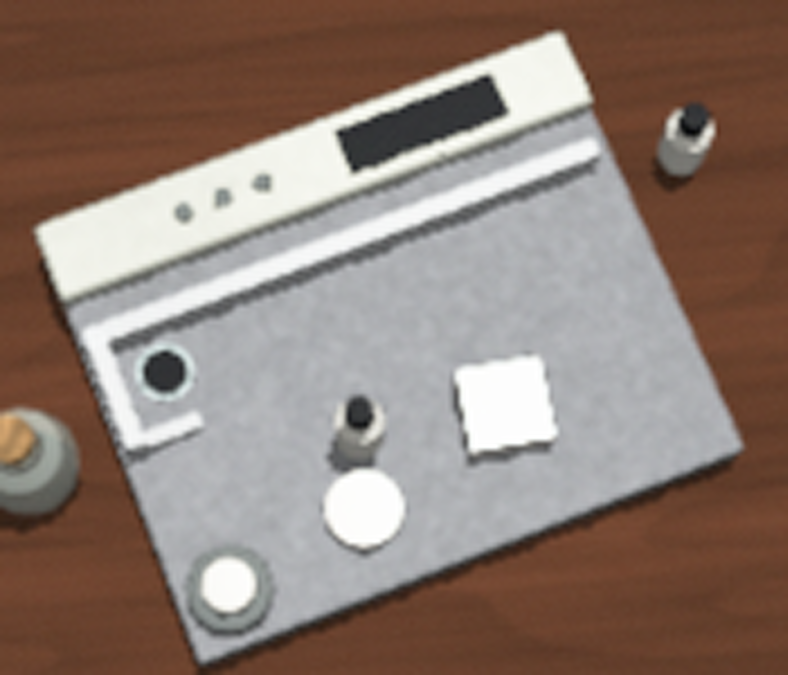

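The crop confirms it: the tile is the white square at crop (505,405). It is the only white square on the stage; the round disc is at (365,508).

```bash
python3 - <<'E'
from h import *
from scipy.optimize import least_squares
c=pickle.load(open("pics/top0.pkl","rb"))
f=lambda p:(np.array(p,float)+.5)/4.5-.5+[225,150]
rp=np.array([[.048,.113,.022],[-.072,.122,.044],[-.1,-.15,.022],[-.1,.15,.022],[.145,.15,.034],[.145,-.15,.034],[.1,-.15,.034]])
uv=f([[164,371],[229,585],[742,447],[202,660],[37,230],[560,33],[592,100]])
W=np.array([ray(c,u,p[2])[0] for u,p in zip(uv,rp)])
def tw(x,P):
    P=np.atleast_2d(P);C,S=np.cos(x[2]),np.sin(x[2]); return np.c_[x[0]+C*P[:,0]-S*P[:,1],x[1]+S*P[:,0]+C*P[:,1]]
r=least_squares(lambda x:(tw(x,rp)-W[:,:2]).ravel(),[.6,0,.35]); print("reader",r.x, "res mm",np.round(r.fun.reshape(-1,2)*1000,1).tolist())
x=r.x; np.save("reader.npy",x)
def inv(P):
    d=np.atleast_2d(P)[:,:2]-x[:2];C,S=np.cos(x[2]),np.sin(x[2]);return np.c_[C*d[:,0]+S*d[:,1],-S*d[:,0]+C*d[:,1]]
im=c["image"]; m=(im.min(2)>225).astype(np.uint8)
n,l,st,ce=cv2.connectedComponentsWithStats(m)
for i in range(1,n):
    u,v=ce[i]
    if 225<u<400 and 150<v<300 and st[i,4]>30:
        cn=cv2.findContours((l==i).astype(np.uint8),cv2.RETR_EXTERNAL,cv2.CHAIN_APPROX_NONE)[0][0][:,0]
        for z in (.037,.032):
            P=ray(c,cn,z); R=inv(P); rc=cv2.minAreaRect((R*1000).astype(np.float32))
            print(i,st[i],ce[i],z,"reader-frame",rc)
d=inv(ray(c,f([[358,412]]),.022+.05)); print("dropper cap",d)
d=c["z_map"]; print([float(d[int(v),int(u)]) for u,v in uv])
E
```

```text
reader [ 0.58131352 -0.02258807  0.29723408] res mm [[-1.5, -0.4], [-0.5, 0.3], [-0.6, -2.1], [-2.5, 1.5], [2.3, 3.2], [3.2, -1.1], [-0.5, -1.4]]
168 [ 234  158  121   57 1345] [287.24163569 188.42973978] 0.037 reader-frame ((121.83338928222656, -0.2144622802734375), (291.81695556640625, 38.390464782714844), 89.82243347167969)
168 [ 234  158  121   57 1345] [287.24163569 188.42973978] 0.032 reader-frame ((123.68859100341797, -0.7819671630859375), (293.2521057128906, 38.57927703857422), 89.82243347167969)
169 [244 181 114  68 560] [291.19821429 210.69285714] 0.037 reader-frame ((47.07988357543945, 1.78839111328125), (67.87982177734375, 283.2626037597656), 0.25406891107559204)
169 [244 181 114  68 560] [291.19821429 210.69285714] 0.032 reader-frame ((48.56741714477539, 1.2306976318359375), (68.21365356445312, 284.6556701660156), 0.2540700137615204)
170 [326 229  23  21 352] [337.01988636 239.22159091] 0.037 reader-frame ((-35.09471893310547, -42.34587097167969), (43.92578125, 44.179691314697266), 78.68717193603516)
170 [326 229  23  21 352] [337.01988636 239.22159091] 0.032 reader-fram
[... 284 characters left out ...]
297 255  18  16 220] [305.55       262.39090909] 0.032 reader-frame ((-58.060611724853516, 44.378807067871094), (38.63132095336914, 34.75200653076172), 68.13129425048828)
185 [270 274  11  11  94] [275.27659574 279.36170213] 0.037 reader-frame ((-68.68406677246094, 122.15941619873047), (22.402616500854492, 22.76890754699707), 68.96673583984375)
185 [270 274  11  11  94] [275.27659574 279.36170213] 0.032 reader-frame ((-67.7658462524414, 122.1937026977539), (22.51279640197754, 22.88088035583496), 68.96672821044922)
dropper cap [[-0.02016084  0.03209138]]
[1.0687940120697021, 1.0244563817977905, 1.0629745721817017, 1.0386416912078857, 1.1121652126312256, 1.1405227184295654, 1.0918387174606323]
```

>>> send_rows(
  motion=[
    {"dp": [0, 0, 0], "twist": [0, 0, 7.5]},
    {"dp": [0, 0, 0], "twist": [0, 0, 7.5]},
    {"dp": [0, 0, 0], "twist": [0, 0, 7.5]},
    {"dp": [0, 0, 0], "twist": [0, 0, 7.5]},
    {"dp": [0, 0, 0], "twist": [0, 0, 7.5]},
  ],
  fingers=1,
)

```text
clock: 0.6
eef_pos: [0.2324, 0.6067, 0.2447]
orientation: [-3.141, 0.001, 2.116]
force: [0.1, -1.5, -0.7]
opening: 0.145
```

>>> send_rows(
  motion=[
    {"dp": [0, 0, 0], "twist": [0, 0, 7.5]},
    {"dp": [0, 0, 0], "twist": [0, 0, 7]},
    {"dp": [-0.04, 0, 0], "twist": [0, 0, 0]},
    {"dp": [-0.045, 0, 0], "twist": [0, 0, 0]},
    {"dp": [-0.045, 0, 0], "twist": [0, 0, 0]},
  ],
)

```text
clock: 1.1
eef_pos: [0.2706, 0.4811, 0.2445]
orientation: [-3.141, 0.001, 1.869]
force: [0.1, -0.6, 0.2]
opening: 0.0
```

>>> send_rows(
  motion=[
    {"dp": [-0.045, 0.01, 0], "twist": [0, 0, 0]},
    {"dp": [-0.045, 0.01, 0], "twist": [0, 0, 0]},
    {"dp": [-0.045, 0.01, 0], "twist": [0, 0, 0]},
    {"dp": [-0.045, 0.01, 0], "twist": [0, 0, 0]},
    {"dp": [-0.045, 0.01, 0], "twist": [0, 0, 0]},
  ],
)

```text
clock: 1.6
eef_pos: [0.3848, 0.2803, 0.2451]
orientation: [-3.141, -0.0, 1.868]
force: [-0.0, 0.6, 0.5]
opening: 0.001
```

>>> send_rows(
  motion=[
    {"dp": [-0.045, 0, 0], "twist": [0, 0, 0]},
    {"dp": [-0.045, 0, 0], "twist": [0, 0, 0]},
    {"dp": [-0.045, 0, 0], "twist": [0, 0, 0]},
    {"dp": [-0.045, 0, 0], "twist": [0, 0, 0]},
    {"dp": [-0.045, 0, 0], "twist": [0, 0, 0]},
  ],
)

```text
clock: 2.1
eef_pos: [0.4503, 0.0653, 0.2451]
orientation: [3.142, -0.0, 1.868]
force: [0.4, 0.1, 0.9]
opening: -0.002
```

>>> send_rows(
  motion=[
    {"dp": [-0.045, 0, 0], "twist": [0, 0, 0]},
    {"dp": [-0.045, 0, 0], "twist": [0, 0, 0]},
    {"dp": [-0.045, 0, 0.02], "twist": [0, 0, 0]},
    {"dp": [-0.025, 0, 0.02], "twist": [0, 0, 0]},
    {"dp": [0, 0, 0], "twist": [0, 0, 0]},
  ],
)

```text
clock: 2.6
eef_pos: [0.4955, -0.0903, 0.2029]
orientation: [-3.137, 0.001, 1.861]
force: [-0.4, -0.3, -0.1]
opening: -0.003
```

```bash
python3 - <<'E'
from cell import arm
from h import *
x=np.load("reader.npy")
s=arm.get_state(); p=s["eef_pos"]; d=p[:2]-x[:2];C,S=np.cos(x[2]),np.sin(x[2]);print(p,s["orientation"],"reader",C*d[0]+S*d[1],-S*d[0]+C*d[1])
c=arm.read_camera("wrist"); pickle.dump(c,open("pics/w1.pkl","wb")); cv2.imwrite("pics/w1.png",c["image"][:,:,::-1])
c=arm.read_camera("scene"); pickle.dump(c,open("pics/s1.pkl","wb")); crop(c,220,140,210,230,2.6,"pics/s1.png")
E
```

```text
[ 0.49547859 -0.09025345  0.20291793] [-3.13675859e+00  1.17583677e-03  1.86096246e+00] reader -0.10188870362297232 -0.03955921551141364
```

View pics/w1.png

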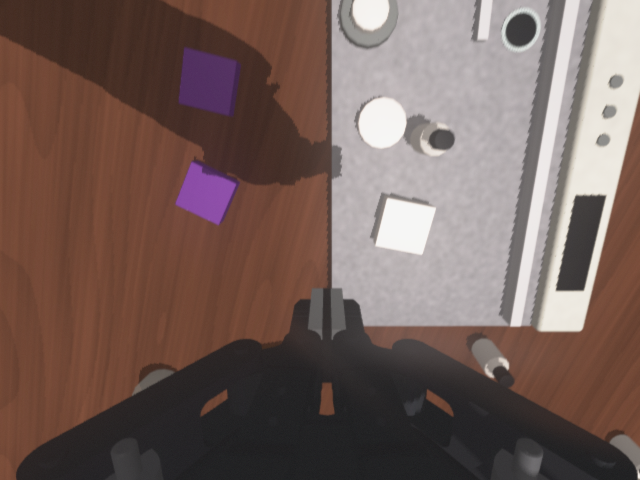

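View pics/s1.png

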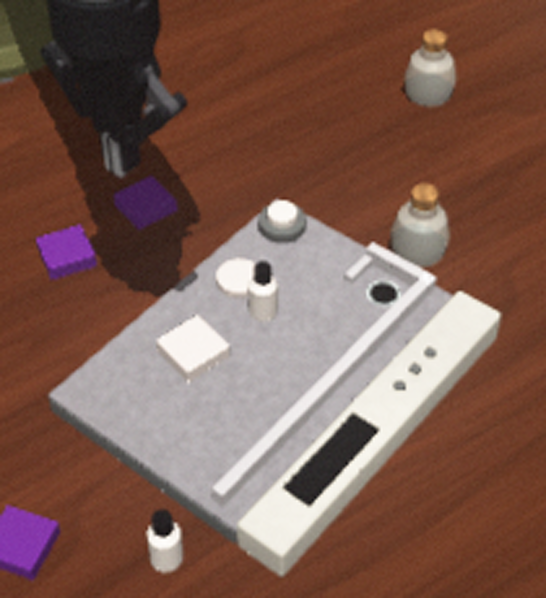

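The wrist view shows the tile at (405,226), the disc at (382,122), dropper1 at (435,139), the window at (521,30), the key at (371,13) and the rail from (515,325) to (575,0). I'll use it to re-measure.

```bash
cat > m.py <<'E'
from h import *
def frame(x):
    C,S=np.cos(x[2]),np.sin(x[2])
    def inv(P):
        d=np.atleast_2d(P)[:,:2]-x[:2];return np.c_[C*d[:,0]+S*d[:,1],-S*d[:,0]+C*d[:,1]]
    def fwd(P):
        P=np.atleast_2d(P); return np.c_[x[0]+C*P[:,0]-S*P[:,1],x[1]+S*P[:,0]+C*P[:,1],P[:,2]]
    return inv,fwd
def blobs(c,lo=235,amin=100):
    m=(c["image"].min(2)>lo).astype(np.uint8)
    n,l,st,ce=cv2.connectedComponentsWithStats(m)
    for i in range(1,n):
        if st[i,4]>amin: yield ce[i],st[i],cv2.findContours((l==i).astype(np.uint8),cv2.RETR_EXTERNAL,cv2.CHAIN_APPROX_NONE)[0][0][:,0]
def tile(c,inv,sq=5):
    for ce,st,cn in blobs(c):
        R=inv(ray(c,cn,.037)); rc=cv2.minAreaRect((R*1000).astype(np.float32))
        if abs(rc[1][0]-44)<sq and abs(rc[1][1]-44)<sq: print("tile?",ce,rc)
E
python3 - <<'E'
from m import *
inv,fwd=frame(np.load("reader.npy"))
for n in ("w1","s1"):
    c=pickle.load(open(f"pics/{n}.pkl","rb")); print(n); tile(c,inv)
    for nm,P in dict(window=[.048,.113,.022],key=[-.072,.122,.044],cornerA=[-.1,-.15,.022],cornerB=[-.1,.15,.022],railend=[.07,-.14,.038],lip=[.02,.105,.03],cons=[.145,-.15,.034],cons2=[.1,-.15,.034]).items(): print(nm,proj(c,fwd(P)).round(1))
c=pickle.load(open("pics/w1.pkl","rb"))
for nm,uv,z in [("window",(521,30),.022),("key",(371,13),.044),("disc",(382,122),.032),("drop cap",(440,139),.074),("railface end top",(515,325),.038),("cons2",(538,331),.034),("cons",(582,331),.034)]:
    print(nm,inv(ray(c,uv,z)).round(4))
E
```

```text
w1
tile? [404.77264732 226.10773967] ((-34.929508209228516, -41.958309173583984), (42.20252227783203, 42.46342849731445), 78.50476837158203)
window [[518.7  29.9]]
key [[368.9   8.3]]
cornerA [[330.6 326.8]]
cornerB [[329.6 -24.1]]
railend [[508.9 325.9]]
lip [[486.   39.1]]
cons [[582.7 332.6]]
cons2 [[536.3 332.7]]
s1
tile? [293.57042254 271.70070423] ((-33.54039001464844, -43.527671813964844), (40.29621124267578, 42.20668411254883), 78.32593536376953)
window [[366.3 251.5]]
key [[327.4 219.5]]
cornerA [[237. 291.]]
cornerB [[325.5 214.9]]
railend [[300.8 326.3]]
lip [[354.4 245.5]]
cons [[327.7 352.3]]
cons2 [[309.3 339.2]]
window [[0.0498 0.1129]]
key [[-0.0704  0.119 ]]
disc [[-0.0577  0.0451]]
drop cap [[-0.0222  0.0321]]
railface end top [[ 0.0756 -0.139 ]]
cons2 [[ 0.1014 -0.1481]]
cons [[ 0.1439 -0.1482]]
```

>>> send_rows(
  motion=[
    {"dp": [-0.002, -0.004, 0.04], "twist": [0, 0, 0]},
    {"dp": [0, 0, 0.05], "twist": [0, 0, 0]},
    {"dp": [0, 0, 0.04], "twist": [0, 0, 0]},
    {"dp": [0, 0, 0.02], "twist": [0, 0, 0]},
    {"dp": [0, 0, 0.008], "twist": [0, 0, 0]},
  ],
)

```text
clock: 3.2
eef_pos: [0.4927, -0.0867, 0.0455]
orientation: [-3.138, -0.002, 1.871]
force: [0.3, -0.0, 0.7]
opening: -0.002
```

>>> send_rows(
  motion=[
    {"dp": [0, 0, 0], "twist": [0, 0, 0]},
    {"dp": [0, 0, 0], "twist": [0, 0, 0]},
  ],
)

```text
clock: 3.4
eef_pos: [0.4953, -0.0883, 0.0487]
orientation: [3.139, 0.0, 1.869]
force: [0.4, 0.2, 1.4]
opening: -0.001
```

```bash
cat > look.py <<'E'
from cell import arm
from m import *
import sys
inv,fwd=frame(np.load("reader.npy")); t=sys.argv[1]
s=arm.get_state(); p=s["eef_pos"]; print("t",s["clock"],"tcp",p.round(4),"rpy",s["orientation"].round(3),"tcp in reader",inv(p).round(4),"F",s["force"].round(2))
for n in sys.argv[2:]:
    c=arm.read_camera(n); pickle.dump(c,open(f"pics/{t}{n}.pkl","wb")); print(n); tile(c,inv,8)
    if n=="scene": crop(c,220,140,210,230,2.6,f"pics/{t}{n}.png")
    elif n=="top": crop(c,225,150,175,150,4.5,f"pics/{t}{n}.png")
    else: cv2.imwrite(f"pics/{t}{n}.png",c["image"][:,:,::-1])
E
python3 look.py a wrist scene
```

```text
t 3.4 tcp [ 0.4953 -0.0883  0.0487] rpy [3.139 0.    1.869] tcp in reader [[-0.1015 -0.0376]] F [0.39 0.23 1.4 ]
wrist
scene
tile? [293.6        271.81071429] ((-33.54039001464844, -43.527671813964844), (40.29621124267578, 42.20668411254883), 78.32593536376953)
```

View pics/ascene.png

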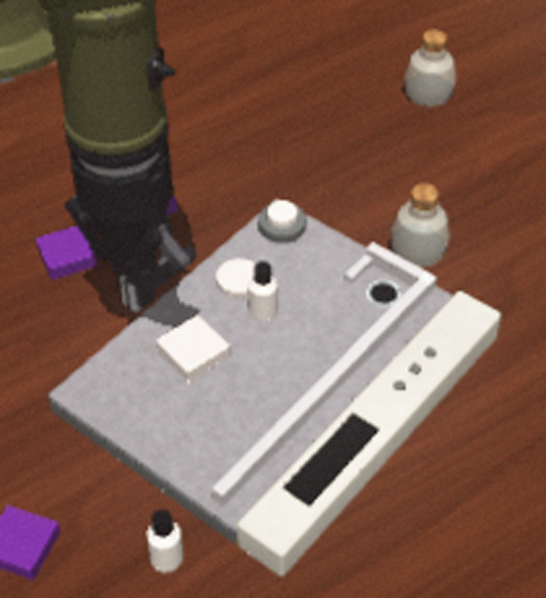

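View pics/awrist.png

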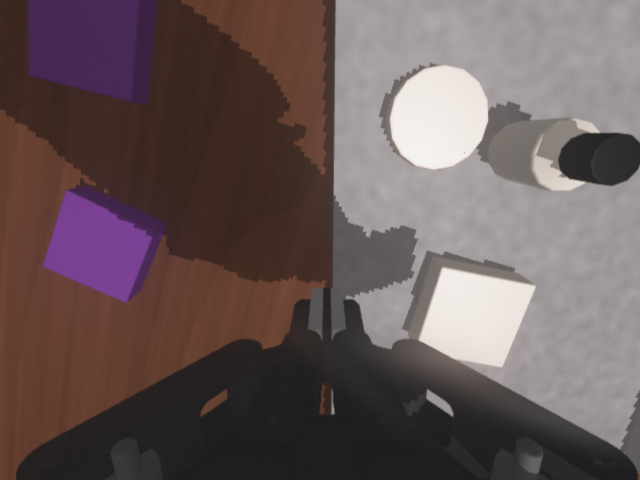

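The wrist view shows the tile at about (470,315) and the fingertips at (327,320). The height is 4 mm above the commanded value, with a force of 1.4 N, so the tips may be touching the stage. I'll raise and check.

>>> send_rows(
  motion=[
    {"dp": [0, 0, 0], "twist": [0, 0, 0]},
    {"dp": [0, 0, 0], "twist": [0, 0, 0]},
  ],
)

```text
clock: 3.7
eef_pos: [0.4946, -0.0888, 0.0481]
orientation: [3.14, -0.0, 1.868]
force: [-0.3, 0.0, -0.4]
opening: -0.0
```

>>> send_rows(
  motion=[
    {"dp": [0, 0, -0.01], "twist": [0, 0, 0]},
    {"dp": [0, 0, 0], "twist": [0, 0, 0]},
    {"dp": [0, 0, 0], "twist": [0, 0, 0]},
    {"dp": [0, 0, 0], "twist": [0, 0, 0]},
  ],
)

```text
clock: 4.1
eef_pos: [0.494, -0.0889, 0.0574]
orientation: [3.141, -0.0, 1.868]
force: [-0.0, -0.7, -0.4]
opening: -0.002
```

>>> send_rows(
  motion=[
    {"dp": [0, 0, 0.006], "twist": [0, 0, 0]},
    {"dp": [0, 0, 0.004], "twist": [0, 0, 0]},
    {"dp": [0, 0, 0.002], "twist": [0, 0, 0]},
    {"dp": [0, 0, 0.002], "twist": [0, 0, 0]},
    {"dp": [0, 0, 0], "twist": [0, 0, 0]},
  ],
)

```text
clock: 4.6
eef_pos: [0.4937, -0.089, 0.0429]
orientation: [-3.141, -0.0, 1.868]
force: [-0.6, -0.0, 0.6]
opening: -0.003
```

```bash
python3 look.py b scene
```

```text
t 4.6 tcp [ 0.4937 -0.089   0.0429] rpy [-3.141 -0.     1.868] tcp in reader [[-0.1032 -0.0378]] F [-0.55 -0.02  0.62]
scene
tile? [293.61702128 271.74468085] ((-33.53325271606445, -43.493125915527344), (40.366756439208984, 42.20668411254883), 78.32593536376953)
```

View pics/bscene.png

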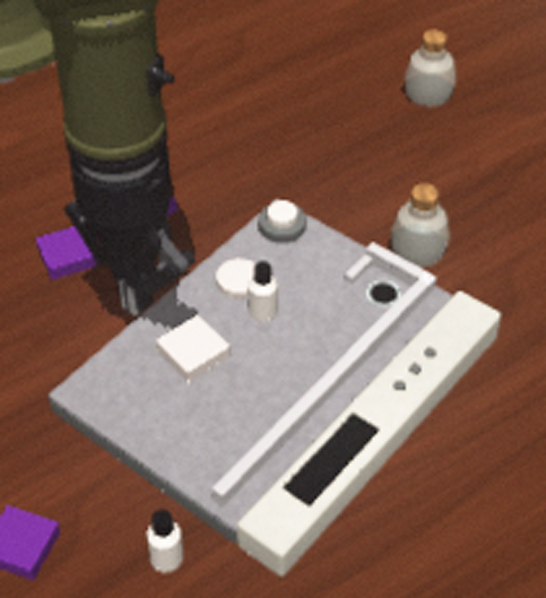

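>>> send_rows(
  motion=[
    {"dp": [-0.004, 0.01, 0.001], "twist": [0, 0, 0]},
    {"dp": [0, 0.01, 0], "twist": [0, 0, 0]},
    {"dp": [0, 0.006, 0], "twist": [0, 0, 0]},
    {"dp": [0, 0.006, 0], "twist": [0, 0, 0]},
    {"dp": [0, 0.006, 0], "twist": [0, 0, 0]},
  ],
)

```text
clock: 5.15
eef_pos: [0.5319, -0.0815, 0.0422]
orientation: [-3.141, 0.0, 1.868]
force: [-0.5, 0.7, 0.6]
opening: 0.005
```

>>> send_rows(
  motion=[
    {"dp": [0, 0.006, 0], "twist": [0, 0, 0]},
    {"dp": [0, 0.006, 0], "twist": [0, 0, 0]},
    {"dp": [0, 0.006, 0], "twist": [0, 0, 0]},
    {"dp": [0, 0.004, 0], "twist": [0, 0, 0]},
    {"dp": [0, 0, 0], "twist": [0, 0, 0]},
  ],
)

```text
clock: 5.65
eef_pos: [0.5532, -0.0748, 0.0424]
orientation: [3.141, 0.0, 1.869]
force: [0.3, -0.1, -0.6]
opening: 0.006
```

```bash
python3 look.py c scene wrist
```

```text
t 5.65 tcp [ 0.5532 -0.0748  0.0424] rpy [3.141 0.    1.869] tcp in reader [[-0.0422 -0.0417]] F [ 0.3  -0.14 -0.59]
scene
tile? [304.33783784 279.74324324] ((-5.579773902893066, -38.896202087402344), (41.40497589111328, 40.453125), 89.24584197998047)
wrist
```

View pics/cscene.png

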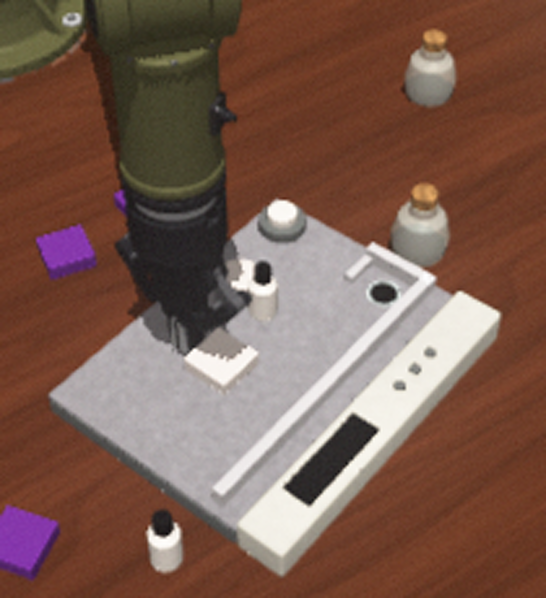

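View pics/cwrist.png

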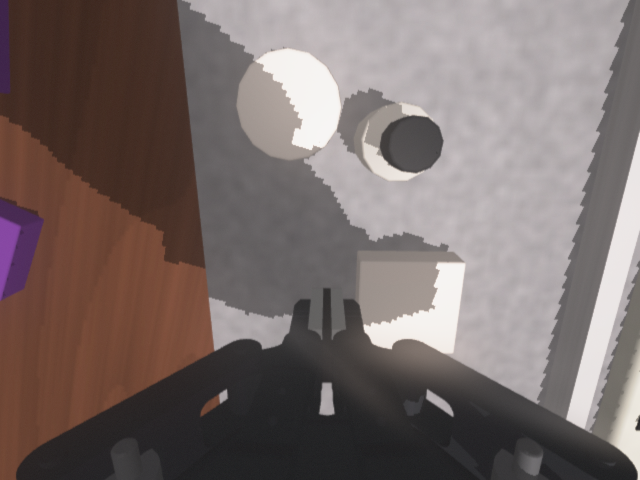

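The tile is now square to the finger face: its edge is at wrist (360,255–350), with yaw about 89°. Push on to the rail.

>>> send_rows(
  motion=[
    {"dp": [0, 0.008, 0], "twist": [0, 0, 0]},
    {"dp": [0, 0.008, 0], "twist": [0, 0, 0]},
    {"dp": [0, 0.008, 0], "twist": [0, 0, 0]},
    {"dp": [0, 0.008, 0], "twist": [0, 0, 0]},
    {"dp": [0, 0.008, 0], "twist": [0, 0, 0]},
  ],
)

```text
clock: 6.25
eef_pos: [0.5915, -0.0632, 0.0423]
orientation: [-3.141, 0.0, 1.868]
force: [-1.3, -0.1, 0.5]
opening: -0.008
```

>>> send_rows(
  motion=[
    {"dp": [0, 0.004, 0], "twist": [0, 0, 0]},
    {"dp": [0, 0.003, 0], "twist": [0, 0, 0]},
    {"dp": [0, 0.003, 0], "twist": [0, 0, 0]},
    {"dp": [0, 0, 0], "twist": [0, 0, 0]},
  ],
)

```text
clock: 6.65
eef_pos: [0.6007, -0.0605, 0.0423]
orientation: [3.141, 0.0, 1.868]
force: [-0.0, -0.1, 0.5]
opening: -0.0
```

>>> send_rows(
  motion=[
    {"dp": [0, 0.002, 0], "twist": [0, 0, 0]},
    {"dp": [0, 0.002, 0], "twist": [0, 0, 0]},
    {"dp": [0, 0, 0], "twist": [0, 0, 0]},
  ],
)

```text
clock: 6.95
eef_pos: [0.6045, -0.0591, 0.0424]
orientation: [3.141, 0.0, 1.868]
force: [0.6, 1.5, -0.4]
opening: -0.003
```

```bash
python3 look.py d scene wrist
```

```text
t 6.95 tcp [ 0.6045 -0.0591  0.0424] rpy [3.141 0.    1.868] tcp in reader [[ 0.0114 -0.0417]] F [ 0.63  1.49 -0.38]
scene
tile? [324.23076923 292.12820513] ((47.53193664550781, -38.03390884399414), (42.95855712890625, 38.9075813293457), 89.69822692871094)
wrist
```

View pics/dwrist.png

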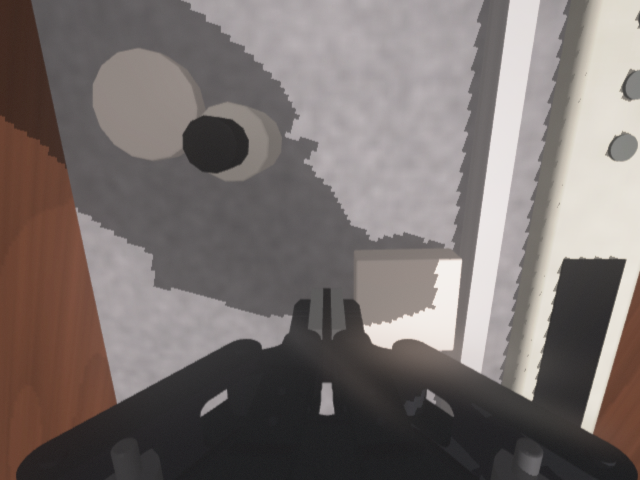

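The tile is almost at the rail: its right edge is near (461,260) and the rail's near edge is close to (475,260). I'll inch on until there is contact force.

>>> send_rows(
  motion=[
    {"dp": [0, 0.0015, 0], "twist": [0, 0, 0]},
    {"dp": [0, 0, 0], "twist": [0, 0, 0]},
    {"dp": [0, 0, 0], "twist": [0, 0, 0]},
  ],
)

```text
clock: 7.35
eef_pos: [0.6057, -0.0588, 0.0423]
orientation: [3.141, -0.0, 1.868]
force: [1.0, 0.3, -0.6]
opening: 0.001
```

>>> send_rows(
  motion=[
    {"dp": [0, 0.0015, 0], "twist": [0, 0, 0]},
    {"dp": [0, 0, 0], "twist": [0, 0, 0]},
    {"dp": [0, 0, 0], "twist": [0, 0, 0]},
  ],
)

```text
clock: 7.65
eef_pos: [0.6071, -0.0584, 0.0423]
orientation: [3.141, -0.0, 1.868]
force: [0.4, -0.1, 0.4]
opening: 0.0
```

>>> send_rows(
  motion=[
    {"dp": [0, 0.0015, 0], "twist": [0, 0, 0]},
    {"dp": [0, 0, 0], "twist": [0, 0, 0]},
    {"dp": [0, 0, 0], "twist": [0, 0, 0]},
  ],
)

```text
clock: 7.95
eef_pos: [0.6079, -0.0581, 0.0422]
orientation: [-3.14, -0.001, 1.868]
force: [-2.6, -0.1, 2.3]
opening: 0.0
```

>>> send_rows(
  motion=[
    {"dp": [0, 0.0015, 0], "twist": [0, 0, 0]},
    {"dp": [0, 0, 0], "twist": [0, 0, 0]},
    {"dp": [0, 0, 0], "twist": [0, 0, 0]},
  ],
)

```text
clock: 8.25
eef_pos: [0.6081, -0.0581, 0.0421]
orientation: [-3.138, -0.001, 1.868]
force: [-7.0, -1.4, 4.2]
opening: 0.003
```

```bash
python3 look.py e scene wrist
```

```text
t 8.25 tcp [ 0.6081 -0.0581  0.0421] rpy [-3.138e+00 -1.000e-03  1.868e+00] tcp in reader [[ 0.0152 -0.0418]] F [-7.01 -1.39  4.17]
scene
wrist
```

View pics/escene.png

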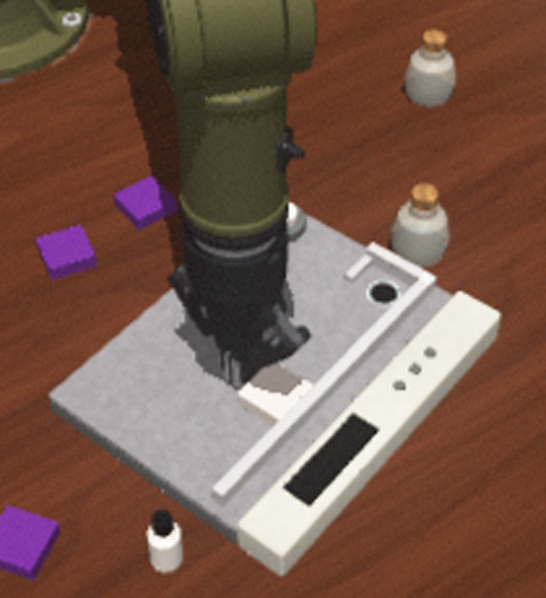

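View pics/ewrist.png

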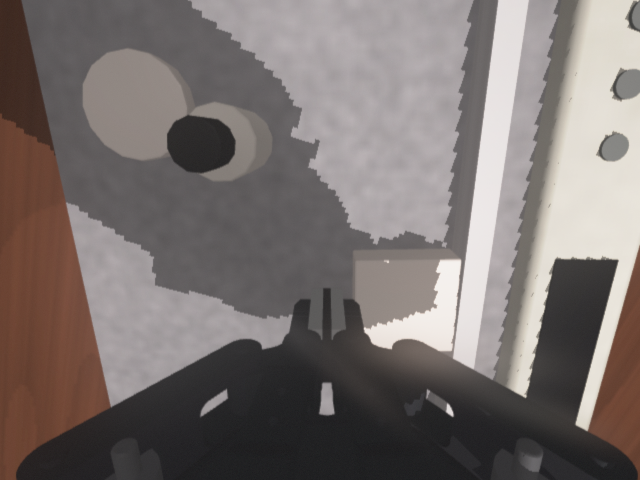

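Step 1 is met: the tile is flush to the rail with 7 N of reaction, at y ≈ -42 mm. Next I back off and go round behind the -y face.

>>> send_rows(
  motion=[
    {"dp": [0, -0.006, 0], "twist": [0, 0, 0]},
    {"dp": [0, -0.008, 0], "twist": [0, 0, 0]},
    {"dp": [-0.025, 0, 0], "twist": [0, 0, 0]},
    {"dp": [-0.025, 0, 0], "twist": [0, 0, 0]},
    {"dp": [0, 0, 0], "twist": [0, 0, 0]},
  ],
)

```text
clock: 8.85
eef_pos: [0.6116, -0.1144, 0.0431]
orientation: [3.14, 0.004, 1.863]
force: [-0.8, -1.6, 0.2]
opening: 0.0
```

```bash
python3 look.py f scene wrist
```

```text
t 8.85 tcp [ 0.6116 -0.1144  0.0431] rpy [3.14  0.004 1.863] tcp in reader [[ 0.002  -0.0966]] F [-0.75 -1.57  0.16]
scene
tile? [325.96625767 289.88650307] ((55.20082092285156, -38.122406005859375), (42.01508712768555, 49.05436325073242), 89.30801391601562)
wrist
tile? [429.3790595  186.78591842] ((45.28779602050781, -36.893890380859375), (36.45117950439453, 41.07554626464844), 0.9533893465995789)
```

View pics/fwrist.png

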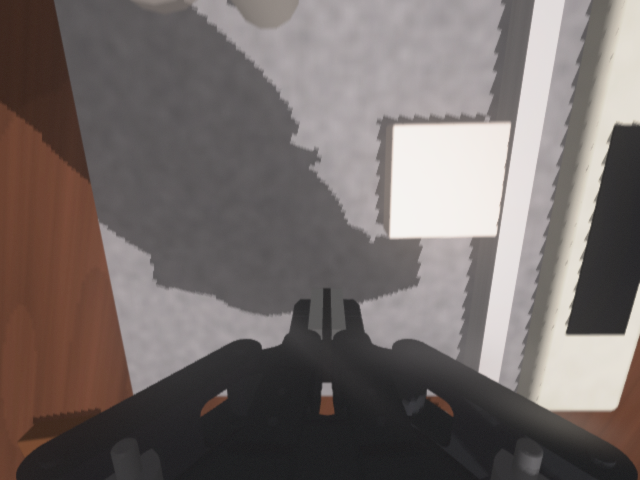

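The tile's corners in the wrist view are (394,124), (510,121), (498,238) and (389,239). It is touching the rail, and my tip at (327,300) is behind it.

```bash
python3 - <<'E'
from m import *
inv,fwd=frame(np.load("reader.npy"))
c=pickle.load(open("pics/fwrist.pkl","rb"))
print(inv(ray(c,[(394,124),(510,121),(498,238),(389,239)],.037)).round(4))
print("rail",inv(ray(c,[(533,0),(510,121),(498,238),(481,380)],.038)).round(4))
E
```

```text
[[ 0.0265 -0.0153]
 [ 0.0688 -0.0143]
 [ 0.0708 -0.0589]
 [ 0.0269 -0.0592]]
rail [[ 0.07    0.0234]
 [ 0.0683 -0.0144]
 [ 0.0703 -0.0586]
 [ 0.0723 -0.1265]]
```

>>> send_rows(
  motion=[
    {"dp": [0, 0.022, 0], "twist": [0, 0, 0]},
    {"dp": [0, 0.022, 0], "twist": [0, 0, 0]},
    {"dp": [0, 0, 0], "twist": [0, 0, 0]},
    {"dp": [0.01, 0, 0], "twist": [0, 0, 0]},
    {"dp": [0.008, 0, 0], "twist": [0, 0, 0]},
  ],
)

```text
clock: 9.45
eef_pos: [0.6467, -0.0782, 0.042]
orientation: [-3.141, -0.001, 1.868]
force: [0.9, 0.2, 0.1]
opening: -0.002
```

>>> send_rows(
  motion=[
    {"dp": [0.006, 0, 0], "twist": [0, 0, 0]},
    {"dp": [0.005, 0, 0], "twist": [0, 0, 0]},
    {"dp": [0.005, 0, 0], "twist": [0, 0, 0]},
    {"dp": [0.005, 0, 0], "twist": [0, 0, 0]},
    {"dp": [0, 0, 0], "twist": [0, 0, 0]},
  ],
)

```text
clock: 9.95
eef_pos: [0.6417, -0.0583, 0.0424]
orientation: [3.141, -0.001, 1.869]
force: [1.5, 0.7, 0.3]
opening: 0.0
```

```bash
python3 look.py g scene wrist
```

```text
t 9.95 tcp [ 0.6417 -0.0583  0.0424] rpy [ 3.141e+00 -1.000e-03  1.869e+00] tcp in reader [[ 0.0472 -0.0519]] F [1.49 0.74 0.27]
scene
wrist
```

View pics/gwrist.png

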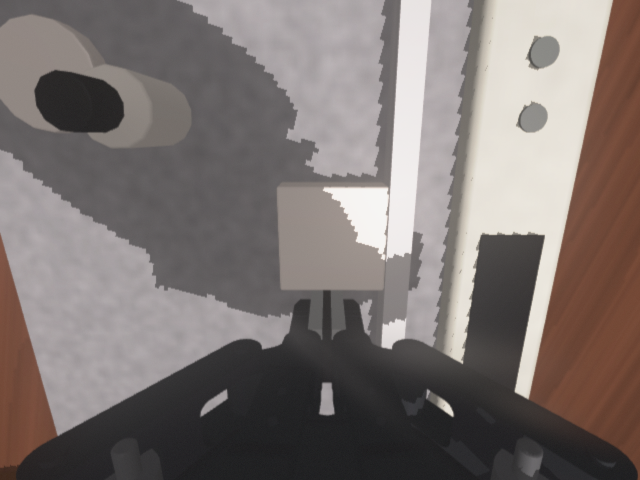

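View pics/gscene.png

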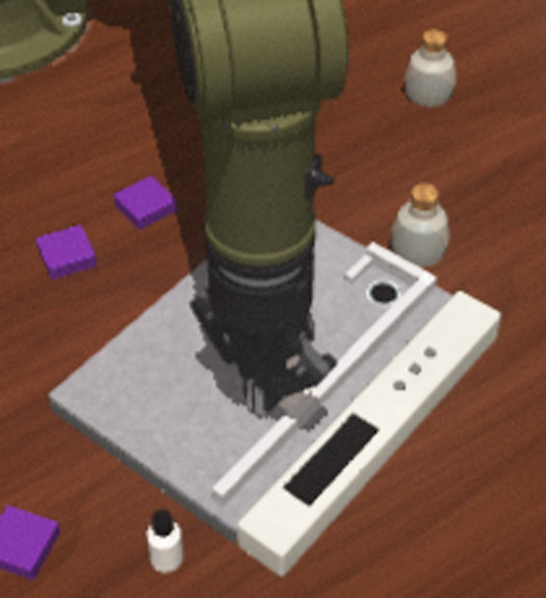

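The wrist view shows the tile at (280–387, 187–290) on the rail edge at about u=388, with the fingertips right behind it at (327,300). I'll push on.

>>> send_rows(
  motion=[
    {"dp": [0.006, 0.0005, 0], "twist": [0, 0, 0]},
    {"dp": [0.006, 0.0005, 0], "twist": [0, 0, 0]},
    {"dp": [0.006, 0, 0], "twist": [0, 0, 0]},
    {"dp": [0.006, 0, 0], "twist": [0, 0, 0]},
    {"dp": [0.004, 0, 0], "twist": [0, 0, 0]},
  ],
)

```text
clock: 10.55
eef_pos: [0.6343, -0.0311, 0.0422]
orientation: [-3.142, -0.001, 1.869]
force: [-1.0, -1.4, 0.7]
opening: 0.001
```

```bash
python3 look.py i wrist
```

```text
t 10.55 tcp [ 0.6343 -0.0311  0.0422] rpy [-3.142e+00 -1.000e-03  1.869e+00] tcp in reader [[ 0.0482 -0.0236]] F [-1.02 -1.44  0.66]
wrist
```

View pics/iwrist.png

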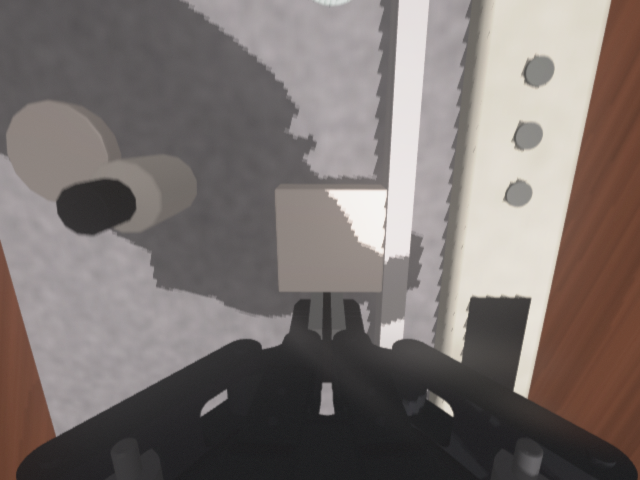

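The tile follows, square and on the rail, at (277–386, 190–291). Continuing.

>>> send_rows(
  motion=[
    {"dp": [0.006, 0, 0], "twist": [0, 0, 0]},
    {"dp": [0.007, 0.0003, 0], "twist": [0, 0, 0]},
    {"dp": [0.007, 0, 0], "twist": [0, 0, 0]},
    {"dp": [0.007, 0.0003, 0], "twist": [0, 0, 0]},
    {"dp": [0.006, 0, 0], "twist": [0, 0, 0]},
  ],
)

```text
clock: 11.1
eef_pos: [0.6251, -0.0002, 0.0424]
orientation: [-3.141, 0.0, 1.868]
force: [-0.5, -2.6, 1.3]
opening: 0.002
```

>>> send_rows(
  motion=[
    {"dp": [0.005, 0, 0], "twist": [0, 0, 0]},
    {"dp": [0.006, 0, 0], "twist": [0, 0, 0]},
    {"dp": [0.006, 0, 0], "twist": [0, 0, 0]},
    {"dp": [0.004, 0, 0], "twist": [0, 0, 0]},
  ],
)

```text
clock: 11.5
eef_pos: [0.6191, 0.0205, 0.0423]
orientation: [3.141, -0.001, 1.869]
force: [-0.5, -1.2, 0.7]
opening: 0.006
```

```bash
python3 look.py j wrist
```

```text
t 11.5 tcp [0.6191 0.0205 0.0423] rpy [ 3.141e+00 -1.000e-03  1.869e+00] tcp in reader [[0.0488 0.0301]] F [-0.54 -1.23  0.7 ]
wrist
```

View pics/jwrist.png

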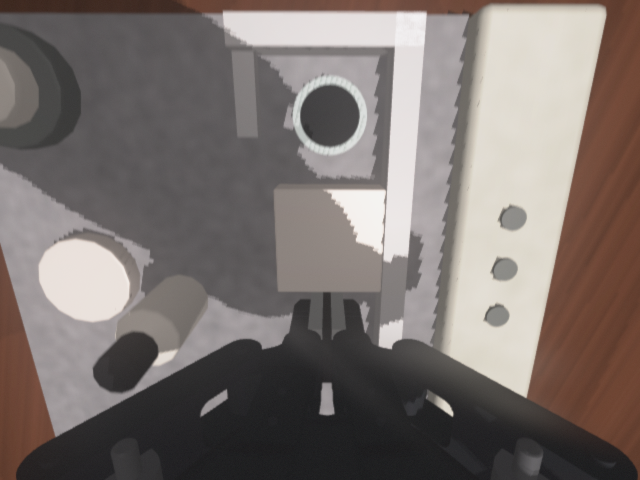

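The pocket is in view: window (330,115), lip inner edge u≈257, stop face v≈48. The tile at (275–385, 188–291) is lined up to pass inside the lip.

>>> send_rows(
  motion=[
    {"dp": [0.006, 0, 0], "twist": [0, 0, 0]},
    {"dp": [0.006, 0, 0], "twist": [0, 0, 0]},
    {"dp": [0.006, 0, 0], "twist": [0, 0, 0]},
    {"dp": [0.006, 0, 0], "twist": [0, 0, 0]},
    {"dp": [0.006, 0, 0], "twist": [0, 0, 0]},
  ],
)

```text
clock: 12.05
eef_pos: [0.6104, 0.0491, 0.0424]
orientation: [3.141, -0.0, 1.869]
force: [0.4, -0.3, 0.1]
opening: -0.001
```

>>> send_rows(
  motion=[
    {"dp": [0.005, 0, 0], "twist": [0, 0, 0]},
    {"dp": [0.004, 0, 0], "twist": [0, 0, 0]},
    {"dp": [0, 0, 0], "twist": [0, 0, 0]},
  ],
)

```text
clock: 12.35
eef_pos: [0.6077, 0.0579, 0.0423]
orientation: [3.142, -0.001, 1.869]
force: [0.2, 0.3, -0.3]
opening: 0.004
```

```bash
python3 look.py k wrist
```

```text
t 12.35 tcp [0.6077 0.0579 0.0423] rpy [ 3.142e+00 -1.000e-03  1.869e+00] tcp in reader [[0.0488 0.0692]] F [ 0.16  0.35 -0.27]
wrist
```

View pics/kwrist.png

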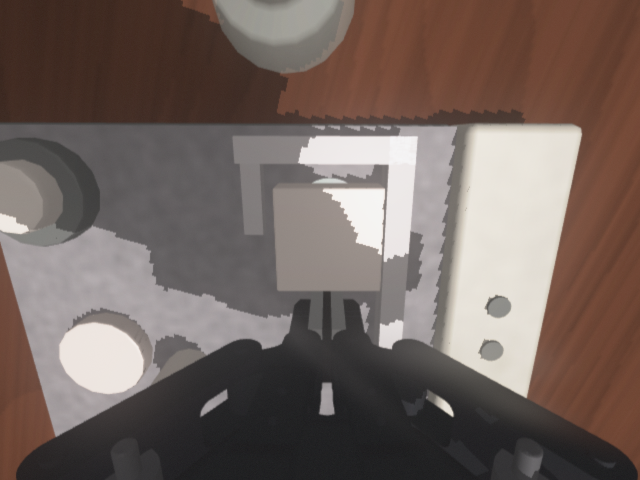

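About 9 mm is left: the tile front is at v≈187 and the stop face at v≈164. I'll go slowly until there is contact force.

>>> send_rows(
  motion=[
    {"dp": [0.003, 0, 0], "twist": [0, 0, 0]},
    {"dp": [0.003, 0, 0], "twist": [0, 0, 0]},
    {"dp": [0.002, 0, 0], "twist": [0, 0, 0]},
    {"dp": [0, 0, 0], "twist": [0, 0, 0]},
  ],
)

```text
clock: 12.8
eef_pos: [0.6054, 0.065, 0.0423]
orientation: [3.142, -0.0, 1.869]
force: [0.1, 0.6, -0.5]
opening: -0.001
```

>>> send_rows(
  motion=[
    {"dp": [0.0015, 0, 0], "twist": [0, 0, 0]},
    {"dp": [0, 0, 0], "twist": [0, 0, 0]},
    {"dp": [0, 0, 0], "twist": [0, 0, 0]},
  ],
)

```text
clock: 13.1
eef_pos: [0.605, 0.0661, 0.0423]
orientation: [-3.142, -0.0, 1.868]
force: [0.1, -1.1, 1.0]
opening: -0.006
```

>>> send_rows(
  motion=[
    {"dp": [0.0015, 0, 0], "twist": [0, 0, 0]},
    {"dp": [0, 0, 0], "twist": [0, 0, 0]},
    {"dp": [0, 0, 0], "twist": [0, 0, 0]},
  ],
)

```text
clock: 13.4
eef_pos: [0.6046, 0.0669, 0.0423]
orientation: [-3.141, 0.0, 1.868]
force: [-1.0, -1.0, 0.2]
opening: 0.001
```

>>> send_rows(
  motion=[
    {"dp": [0.0015, 0, 0], "twist": [0, 0, 0]},
    {"dp": [0, 0, 0], "twist": [0, 0, 0]},
    {"dp": [0, 0, 0], "twist": [0, 0, 0]},
  ],
)

```text
clock: 13.7
eef_pos: [0.6046, 0.067, 0.0425]
orientation: [3.141, 0.002, 1.867]
force: [1.6, -5.2, -0.3]
opening: 0.001
```

>>> send_rows(
  motion=[
    {"dp": [0.0015, 0, 0], "twist": [0, 0, 0]},
    {"dp": [0, 0, 0], "twist": [0, 0, 0]},
    {"dp": [0, 0, 0], "twist": [0, 0, 0]},
  ],
)

```text
clock: 14.0
eef_pos: [0.6045, 0.0671, 0.0426]
orientation: [3.141, 0.004, 1.866]
force: [1.2, -6.6, -0.7]
opening: 0.001
```

```bash
python3 look.py l wrist
```

```text
t 14.0 tcp [0.6045 0.0671 0.0426] rpy [3.141 0.004 1.866] tcp in reader [[0.0485 0.0789]] F [ 1.24 -6.61 -0.74]
wrist
```

View pics/lwrist.png

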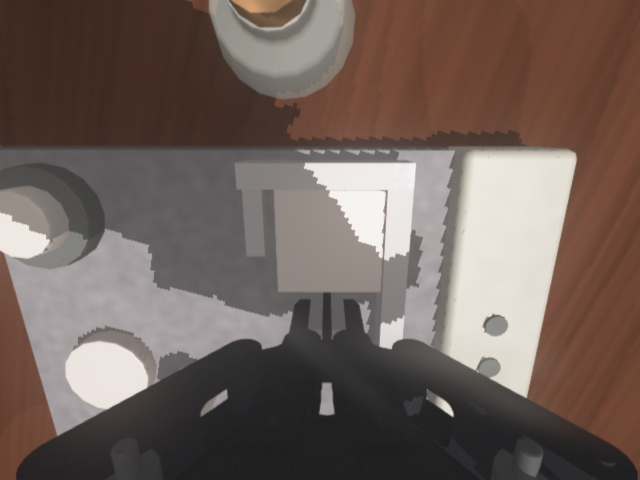

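Against the stop with 6.6 N. The tile is at (276–385, 190–292), touching both the stop edge (v≈190) and the rail (u≈386). I'll back off, rise and check.

>>> send_rows(
  motion=[
    {"dp": [-0.008, 0, 0], "twist": [0, 0, 0]},
    {"dp": [-0.012, 0, 0], "twist": [0, 0, 0]},
    {"dp": [0, 0, -0.03], "twist": [0, 0, 0]},
    {"dp": [0, 0, -0.04], "twist": [0, 0, 0]},
    {"dp": [0, 0, -0.03], "twist": [0, 0, 0]},
  ],
)

```text
clock: 14.55
eef_pos: [0.6101, 0.051, 0.1443]
orientation: [3.14, -0.001, 1.868]
force: [0.5, 0.2, 0.4]
opening: 0.001
```

>>> send_rows(
  motion=[
    {"dp": [0.005, -0.04, 0], "twist": [0, 0, 0]},
    {"dp": [0.01, -0.04, 0], "twist": [0, 0, 0]},
    {"dp": [0.01, -0.04, 0], "twist": [0, 0, 0]},
    {"dp": [0, 0, 0], "twist": [0, 0, 0]},
    {"dp": [0, 0, 0], "twist": [0, 0, 0]},
  ],
)

```text
clock: 15.05
eef_pos: [0.4873, 0.0405, 0.1429]
orientation: [3.14, -0.003, 1.869]
force: [1.1, 0.6, 0.3]
opening: 0.002
```

```bash
python3 look.py n wrist top
```

```text
t 15.05 tcp [0.4873 0.0405 0.1429] rpy [ 3.140e+00 -3.000e-03  1.869e+00] tcp in reader [[-0.0714  0.0878]] F [1.06 0.55 0.32]
wrist
tile? [501.51746479 211.89380282] ((48.727108001708984, 111.75137329101562), (41.510536193847656, 41.513099670410156), 0.08738818764686584)
top
```

View pics/nwrist.png

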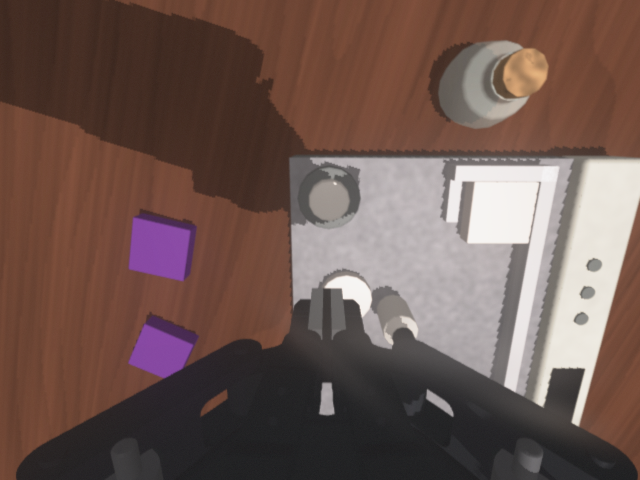

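View pics/ntop.png

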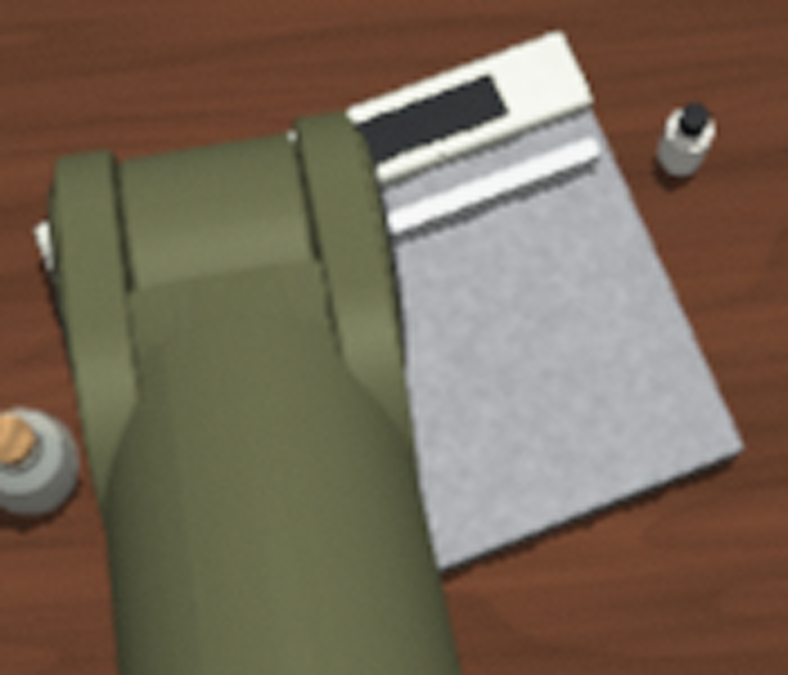

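The tile sits home at wrist (500,212), measured (48.7, 111.8) mm and square. The key is at (329,198); I'll measure its offset from the TCP.

```bash
python3 - <<'E'
from m import *
inv,fwd=frame(np.load("reader.npy"))
c=pickle.load(open("pics/nwrist.pkl","rb"))
print("key",inv(ray(c,(329,198),.044)),"lip",inv(ray(c,(459,222),.030)),"stopcorner", inv(ray(c,(538,183),.038)))
crop(c,280,140,280,130,2.8,"pics/nz.png")
E
```

```text
key [[-0.07043898  0.12338833]] lip [[0.02284488 0.10379007]] stopcorner [[0.06960828 0.13266971]]
```

View pics/nz.png

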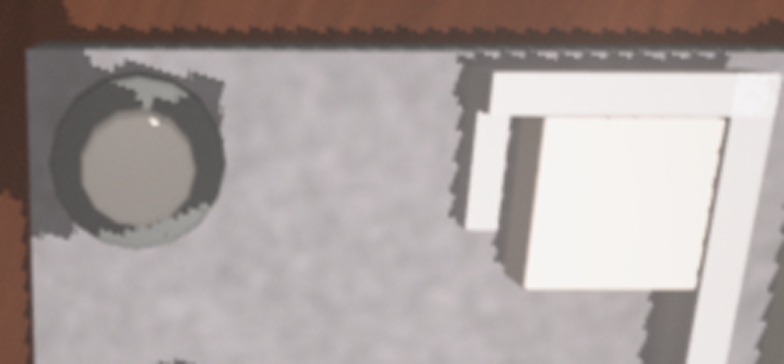

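The tile touches both stop and rail in the crop. Now the key, 34 mm further in +y.

>>> send_rows(
  motion=[
    {"dp": [0.017, 0, 0], "twist": [0, 0, 0]},
    {"dp": [0.017, 0.0005, 0.02], "twist": [0, 0, 0]},
    {"dp": [0, 0, 0.03], "twist": [0, 0, 0]},
    {"dp": [0, 0, 0.02], "twist": [0, 0, 0]},
    {"dp": [0, 0, 0], "twist": [0, 0, 0]},
  ],
)

```text
clock: 15.65
eef_pos: [0.4771, 0.0718, 0.0699]
orientation: [-3.136, 0.003, 1.868]
force: [-0.3, -0.1, 1.5]
opening: 0.002
```

```bash
python3 look.py o wrist scene
```

```text
t 15.65 tcp [0.4771 0.0718 0.0699] rpy [-3.136e+00  3.000e-03  1.868e+00] tcp in reader [[-0.072   0.1207]] F [-0.33 -0.08  1.47]
wrist
tile? [564.00426985 303.69666951] ((48.84638977050781, 112.36537170410156), (41.31572723388672, 41.01436233520508), 0.19983205199241638)
scene
tile? [367.82677165 248.66929134] ((52.47039031982422, 111.28799438476562), (45.09489822387695, 41.49208068847656), 3.675466537475586)
```

View pics/owrist.png

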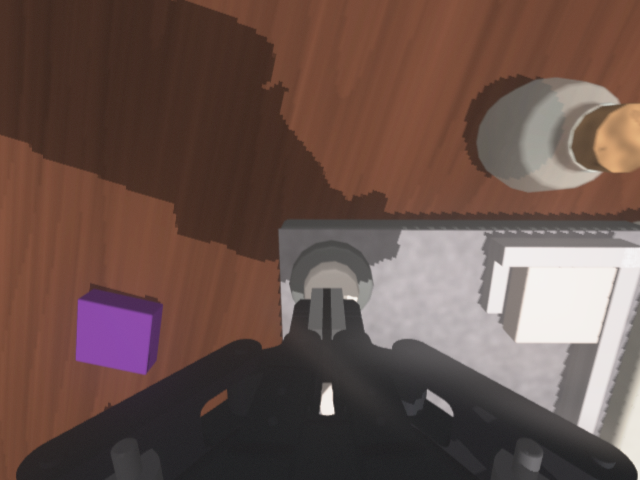

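View pics/oscene.png

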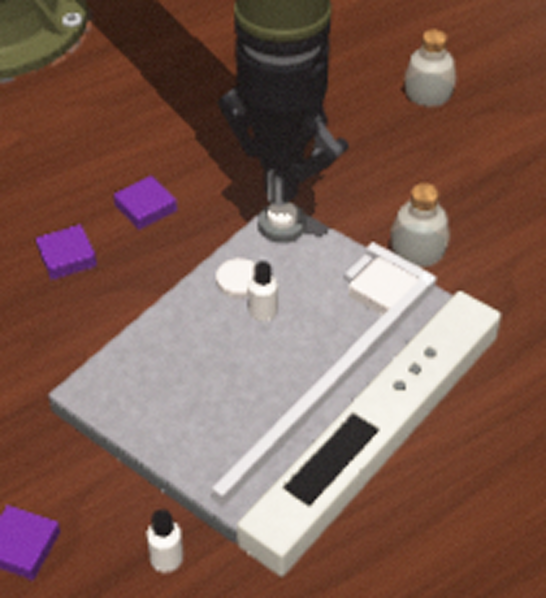

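The tips hover over the key at (327,285). Pressing down.

>>> send_rows(
  motion=[
    {"dp": [0.001, 0.001, 0.004], "twist": [0, 0, 0]},
    {"dp": [0, 0, 0.004], "twist": [0, 0, 0]},
    {"dp": [0, 0, 0.003], "twist": [0, 0, 0]},
    {"dp": [0, 0, 0.002], "twist": [0, 0, 0]},
    {"dp": [0, 0, 0], "twist": [0, 0, 0]},
  ],
)

```text
clock: 16.25
eef_pos: [0.4786, 0.0737, 0.0592]
orientation: [-3.141, -0.0, 1.868]
force: [0.1, -0.3, -0.5]
opening: 0.001
```

>>> send_rows(
  motion=[
    {"dp": [0, 0, 0.002], "twist": [0, 0, 0]},
    {"dp": [0, 0, 0.002], "twist": [0, 0, 0]},
    {"dp": [0, 0, 0.001], "twist": [0, 0, 0]},
    {"dp": [0, 0, 0], "twist": [0, 0, 0]},
  ],
)

```text
clock: 16.65
eef_pos: [0.479, 0.0738, 0.0545]
orientation: [3.141, -0.0, 1.868]
force: [0.1, 1.0, 2.9]
opening: 0.002
```

>>> send_rows(
  motion=[
    {"dp": [0, 0, 0.001], "twist": [0, 0, 0]},
    {"dp": [0, 0, 0.001], "twist": [0, 0, 0]},
    {"dp": [0, 0, 0], "twist": [0, 0, 0]},
  ],
)

```text
clock: 16.95
eef_pos: [0.479, 0.0738, 0.0524]
orientation: [3.141, -0.0, 1.868]
force: [0.4, 0.3, 3.2]
opening: 0.001
```

>>> send_rows(
  motion=[
    {"dp": [0, 0, 0.001], "twist": [0, 0, 0]},
    {"dp": [0, 0, 0.001], "twist": [0, 0, 0]},
    {"dp": [0, 0, 0], "twist": [0, 0, 0]},
  ],
)

```text
clock: 17.25
eef_pos: [0.4791, 0.0738, 0.0518]
orientation: [-3.141, -0.001, 1.868]
force: [-4.8, -1.0, 17.2]
opening: -0.001
```

>>> send_rows(
  motion=[
    {"dp": [0, 0, 0.002], "twist": [0, 0, 0]},
    {"dp": [0, 0, 0], "twist": [0, 0, 0]},
    {"dp": [0, 0, 0], "twist": [0, 0, 0]},
  ],
)

```text
clock: 17.55
eef_pos: [0.4792, 0.0739, 0.0515]
orientation: [-3.141, -0.003, 1.868]
force: [-11.5, -2.5, 34.9]
opening: 0.003
```

Bottomed out: tip at 0.038 m, which is the key's full travel, and 35 N. I'll let go and move clear.

>>> send_rows(
  motion=[
    {"dp": [0, 0, -0.01], "twist": [0, 0, 0]},
    {"dp": [0, 0, -0.02], "twist": [0, 0, 0]},
    {"dp": [0, 0, -0.04], "twist": [0, 0, 0]},
    {"dp": [0, 0, -0.04], "twist": [0, 0, 0]},
    {"dp": [0, 0, -0.04], "twist": [0, 0, 0]},
  ],
)

```text
clock: 18.05
eef_pos: [0.4781, 0.0735, 0.1992]
orientation: [-3.141, 0.0, 1.868]
force: [0.4, -0.1, -0.6]
opening: 0.004
```

>>> send_rows(
  motion=[
    {"dp": [0, 0, 0], "twist": [0, 0, 0]},
    {"dp": [0, 0, 0], "twist": [0, 0, 0]},
    {"dp": [0, 0, 0], "twist": [0, 0, 0]},
  ],
)

```text
clock: 18.35
eef_pos: [0.4777, 0.0736, 0.1969]
orientation: [-3.139, 0.0, 1.868]
force: [-0.3, 0.3, -0.0]
opening: 0.002
```

```bash
python3 look.py p wrist scene; python3 - <<'E'
from m import *
inv,fwd=frame(np.load("reader.npy"))
for n in ("n","p"):
    c=pickle.load(open(f"pics/{n}wrist.pkl","rb")); print(n)
    T=np.linalg.inv(c["camera_from_world"])
    for ce,st,cn in blobs(c,150,200): 
        u,v=ce.astype(int); z=c["z_map"][v,u]; P=T@[(u-c["cx"])/c["fx"]*z,-(v-c["cy"])/c["fy"]*z,-z,1]
        if P[2]<.2:print(ce.round(),st[4],inv(P[:3]).round(4),"h",P[2].round(4))
E
```

```text
t 18.35 tcp [0.4777 0.0736 0.1969] rpy [-3.139  0.     1.868] tcp in reader [[-0.0709  0.1223]] F [-0.3   0.32 -0.04]
wrist
scene
tile? [367.80237154 248.64426877] ((53.735565185546875, 111.45225524902344), (41.72356414794922, 45.22187423706055), 89.85611724853516)
n
[499. 108.] 612 [[0.0321 0.1795]] h 0.0473
[442. 252.] 37802 [[0.0156 0.0778]] h 0.0202
[590. 270.] 12744 [[0.1196 0.0703]] h 0.0364
[326. 400.] 320 [[-0.0721 -0.0583]] h 0.0206
[439. 402.] 208 [[ 0.0259 -0.0593]] h 0.0218
p
[455. 159.] 335 [[0.0272 0.1803]] h 0.0479
[416. 264.] 25262 [[0.0108 0.0829]] h 0.021
[540. 282.] 8262 [[0.1203 0.0704]] h 0.0359
[327. 400.] 320 [[-0.0723 -0.0707]] h 0.0225
[439. 402.] 212 [[ 0.0472 -0.074 ]] h 0.0213
```

View pics/pwrist.png

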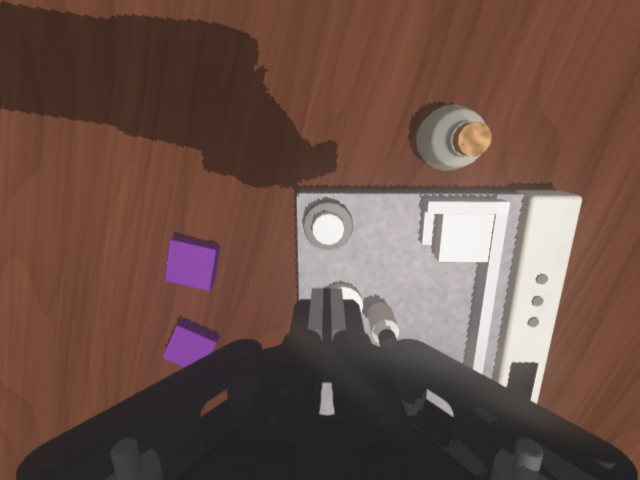

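View pics/pscene.png

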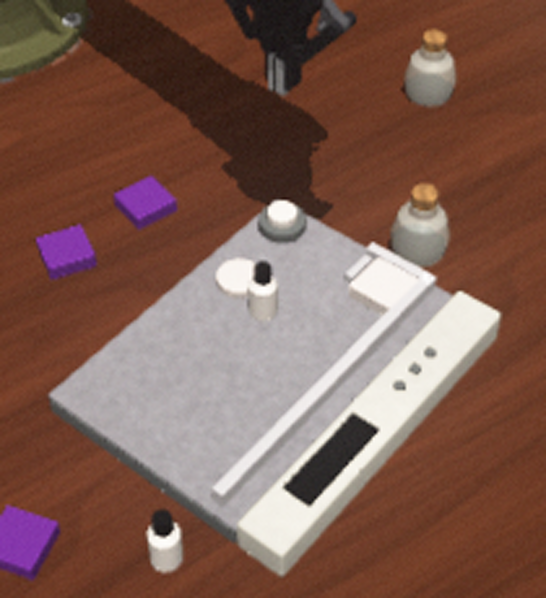

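The tile is home at wrist (465,236), the key at (328,228) is up again, and the disc and bottles look the same as in the first scene view. Handing in.

```bash
python3 -c "
from cell import arm
print(arm.close_job())"
```

```text
the job is handed in; nothing more can be done
None
```

The job is handed in at about 18.5 s of the 51 s allowed; no verdict was reported.

**What I did:** With the shut fingertips I pushed the tile square onto the rail at y ≈ -40 mm, with about 7 N of reaction. I then pushed it by its -y face along the rail until it met the stop, with about 6.6 N. After that I pressed the key to its end of travel (tip 38 mm above the table, 35 N peak), released it and raised the arm clear.

**Last checks:**
- **Tile:** the wrist view put it at (48.7, 111.8) mm, turned about 0.1°, against a nominal (48, 113). A second wrist reading gave (48.8, 112.4). In the enlarged crop, taken before the key press, it touches both rail and stop.
- **Key:** it stands up again by eye in both views; I did not get a height reading for it.
- **Bystanders:** those in the last scene crop look as they did at the start. I did not re-check the rest (corked3, the reagent jar and the beaker), but the arm worked only around the reader.
- **Robot:** the measured force at the end was about 0 N.

**What disagreed:** the oblique scene camera put the tile's x at 52–54 mm. That camera's mask ran into the white rail behind the tile, so I trusted the wrist view. The top view was blocked by the arm, so it gave no final check. My fitted pose of the reader is good to about 2–3 mm, which is why I relied on contact forces for both final positions.

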